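Load the plate carrier into the scanner

TASK

Pick up the plate carrier with the orange tab, lay it flat on the scanner's metal loading deck in front of the clear hood with its tab towards the open end, then slide it along the deck under the hood until it drops into the pocket and lies flat and fully home, and let go. The deck is clamped at a place that differs from day to day, so feel for the drop and do not force anything: no push, press or drop of 20 N or more on the scanner. Leave everything else on the bench where it is.

Things in the scene. Friction and masses are not known exactly. Their poses are not given: they have to be found in the camera images.
- orange_carrier: Carrier to load, loose, 0.11 to 0.21 kg: grey plate 100 (x) x 70 (y) x 6 mm, three white plates inlaid, upright orange tab 26 (x) x 12 (y) mm, centred at x -34 mm, y 0, its top 38 mm above the underside. Origin: centre of underside; z up; the tab is at the -x end. Starts flat on the bench, at the left or right. Home in the pocket: origin 35 mm high, at scanner x 29 to 81 mm.
- scanner: Cream plate scanner, fixed on the bench; place and yaw vary. Origin on the bench under it; +x = sliding direction, away from its open end; z up. Housing x -150 to 200 mm, y +-75 mm, top 35 mm high; on it a deck plate (apron, rails, pocket), clamped anywhere up to 24 mm either way along x: this shift is not measured and does not give. Column from x 135 mm, 120 mm high.
- apron (a point): Point fixed to the scanner at its x -65, y 0, z 40 mm, scanner axes: on the aluminium apron where the carrier is laid. Apron top 40 mm high, 128 mm wide, scanner x -125 to 3 mm plus the unknown shift. Two dark rails on it, 44 mm high, guide the carrier: 74 mm apart at the pocket end, widening evenly to 96 mm at the open end.
- pocket (a point): Point fixed to the scanner at its x 55, y 0, z 35 mm, scanner axes: middle of the blue pocket floor at the middle clamp setting. Pocket 104 mm (x) x 74 mm (y): scanner x 3 to 107 mm plus the unknown shift of up to 24 mm either way. Floor 35 mm high, 5 mm below the apron; dark side and far walls rise to 44 mm and stop the carrier.
- hood (a point): Middle of the lower front edge of the clear hood, fixed to the housing, scanner x 70, y 0, z 56 mm, scanner axes. The hood covers scanner x 70 to 137 mm, y +-63 mm, underside 56 and top 61 mm high. The carrier's front passes under it, so it cannot be lowered in from above; its tab stays outside.
- blue_carrier: Carrier of the same shape and size with a blue tab, to be left alone; loose on the bench, in the other of the two places. Origin: centre of the underside.
- amber_bottle: Amber glass bottle, 68 mm across, 150 mm high, standing loose on the bench. Origin: centre of its underside.
- wash_bottle: White plastic wash bottle with a red cap, 68 mm across, 170 mm high, standing loose. Origin: centre of its underside.
- beaker: Glass beaker, 72 mm across, 95 mm high, standing loose. Origin: centre of its underside.
- spatula: Lab spatula, 180 mm long, lying loose on the bench. Origin: underside, midway.
Things that resemble listed ones, but are neither listed nor needed, are in the scene too. Leave any black or brown look-alike of the orange_carrier alone.

How it is judged:
By the outcome, as a careful person would: the job done as asked, in the order asked, and still so for the second after the job is handed in, with the robot touching nothing.
It also fails if it takes over 64 s, if anything falls off the work surface, if the arm or the gripper's body presses on something with over 40 N, if the wrist force passes 120 N, or if a joint passes its speed limit or range.

ROBOT

A 6-joint arm with a two-finger parallel gripper is mounted at the origin on the work surface. World frame = base frame: x ahead of the robot, y to its left, z up, the work surface at z = 0. Lengths are in m, angles in rad, forces in N, time in s.
With the tool pointing down it reaches from about 0.325 to 0.9 m from the base axis. Payload 6.1 kg.
Tool frame: the origin (TCP) lies at the very end of the fingers, on their centre line; the grasp point (between the pads) lies 19 mm behind it; y points along the fingers, z is the direction in which the jaws open and shut, and the axes are right-handed (so a half turn about y gives the same grasp; the last joint's range is limited). The gripper opens to 87 mm and grips with 3 to 60 N. Pads are 19 mm wide; open, the fingers measure 117 mm over their backs; the gripper's body (75 mm by 190 mm) begins 51 mm behind the grasp point.
Start: joints at [-1.463, 0.22, 1.526, -0, 1.395, -0.126], TCP at [0.145, -0.608, 0.223] pointing down, gripper open.
Joint ranges: [-2.98, 2.98], [-0.91, 2.08], [0.09, 2.57], [-1.24, 4.39], [0.2, 2.65], [-2.68, 2.68]. Speed limits (rad/s): [2.57, 2.57, 3.01, 3.14, 3.14, 3.14].

INTERFACE

Orientations are given as a unit quaternion [w, x, y, z].
In Python, from bench import * gives the robot as it stands.
- The arm moves only by the shell command python3 -m jog 'ROWS'. ROWS is text: rows parted by semicolons, each of 7 numbers parted by spaces: the shift along the tool's x, y, z in cm, then the turn, a rotation vector about the tool's x, y, z in rad, then the gripper's target within -1 to 1 (fully open at 1, half-way at 0, shut at -1). A call has 1 to 8 rows; each row is the pose to reach, as a shift and turn from the pose measured when the call began, along the tool's axes at that moment; what a row does not reach only later rows make up. A row lasts 1/10 s, in which the tool goes at most 50 mm and 8.59 degrees, less where a joint would pass 70% of its speed; a pose out of reach is approached as far as the arm can. A call with a gripper value outside its range is refused whole. The fingers move at their own pace and stop on an object; the grip force is fixed at half the most. Time passes only in rows, so rows that repeat a pose let the fingers close. It gives the time, the measured TCP pose, the force and the opening at its end, in the units of the state.
- sense(): the state, without advancing time (a new reading comes with each control period).
- snapshot(name): name is "scene" or "side" or "wrist"; returns the picture (420x560x3 uint8, red, green, blue); there is no depth.
- get_calibration(name): a dict with "K" (3x3 intrinsics, pixels), "cam_to_world" (4x4, takes a point from camera to world coordinates). Camera axes: x right, y up, looking along -z (the intrinsics and any distortion apply to the point x, -y, -z); pixel columns grow to the right and rows downward; lengths in m; the calibration is good to about 2 mm. A picture is of the moment at which its call begins: read the wrist's pose just before it. get_calibration takes no time and is no camera call; for the wrist camera it gives the pose at the moment of the call.
- job_done(): hands the job in, once; it reports no verdict.
The state is a dict: "time": time; "joint_positions": joint angles; "joint_vel": joint speeds; "joint_torque": joint torques, N m; "eef_pos": TCP position; "tcp_rot": TCP orientation; "force": force on the tool from outside, world axes, zero at the start; "moment": the same for the moment, N m; "finger_gap": opening from 0.0 (shut) to 1.0 (fully open).
Only numpy, scipy, OpenCV 4.12 (cv2) and the standard library are available. Lean on these libraries where they do the work, as an engineer would, in place of code of your own. Each camera call takes 0.05 s, during which the arm holds its last target. There are 200 camera calls.

## Working session

There is one attempt and no reset: what is moved stays moved. The work goes in short steps, Python scripts to look and compute and a shell command to move; the robot and the scene stay as the last step left them, time stands still between calls to the robot, and variables do not carry over. Pictures are saved under pics/ and viewed, about 8 in all and at most 12, crops included, and the job is handed in when it is done.

```bash
ls; mkdir -p pics
python3 - <<'E'
from bench import *
import cv2,numpy as np
for n in("scene","side"):
    p=snapshot(n);cv2.imwrite(f"pics/{n}0.png",cv2.cvtColor(p,cv2.COLOR_RGB2BGR))
    c=get_calibration(n);print(n,np.round(c["K"],1).tolist(),np.round(c["cam_to_world"],3).tolist(),[k for k in c])
s=sense();print(s["time"],s["eef_pos"],s["tcp_rot"],s["force"],s["finger_gap"])
E
```

```text
pics
scene [[455.7, 0.0, 283.4], [0.0, 455.7, 206.1], [0.0, 0.0, 1.0]] [[0.654, -0.603, 0.457, 1.136], [0.757, 0.511, -0.408, -0.513], [0.013, 0.612, 0.791, 1.174], [0.0, 0.0, 0.0, 1.0]] ['K', 'cam_to_world']
side [[402.8, 0.0, 281.6], [0.0, 402.8, 214.3], [0.0, 0.0, 1.0]] [[-0.989, 0.111, -0.097, 0.361], [-0.147, -0.756, 0.637, 0.913], [-0.003, 0.645, 0.765, 1.087], [0.0, 0.0, 0.0, 1.0]] ['K', 'cam_to_world']
0.1 [ 0.14474027 -0.60743013  0.22153672] [ 0.08248189 -0.08246741  0.70291213 -0.70164834] [-0.92923817 -0.1645878   0.92609682] 0.999931690441314
```

View pics/scene0.png

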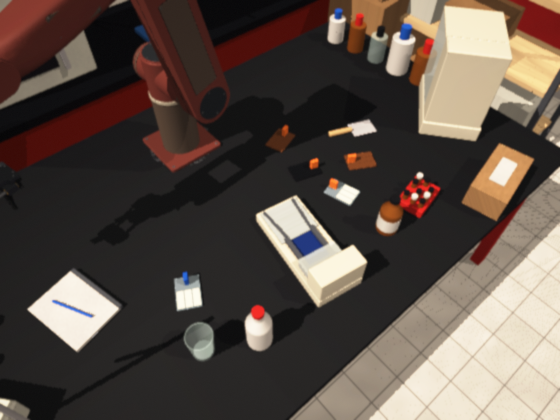

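View pics/side0.png

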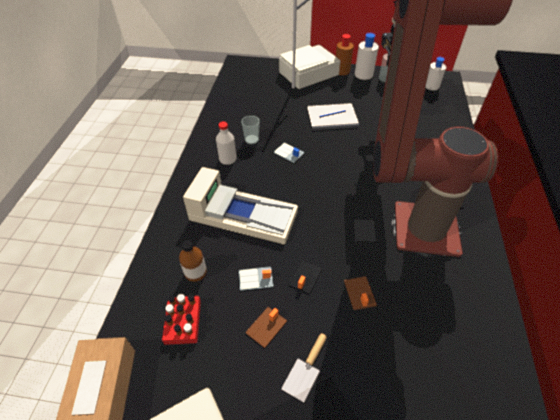

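Scene: white-inlaid carrier with orange tab at (342,191), tab (333,184). Possible confusions are brown carriers at (281,138) and (360,160), and a black one at (314,163). The blue carrier is at (188,292) and the scanner runs from (285,210) to (335,280). I choose (342,191) and check it in a close crop.

```bash
cat > h.py <<'E'
import cv2,numpy as np
from bench import *
from scipy.spatial.transform import Rotation as R
def ray(n,uv,c=None):
    c=c or get_calibration(n);K=np.array(c["K"]);T=np.array(c["cam_to_world"])
    d=np.linalg.inv(K)@[uv[0],uv[1],1.];return T[:3,3],T[:3,:3]@(d*[1,-1,-1])
def onz(n,uv,z,c=None):
    o,d=ray(n,uv,c);return o+d*(z-o[2])/d[2]
def proj(n,p,c=None):
    c=c or get_calibration(n);T=np.linalg.inv(np.array(c["cam_to_world"]))
    q=T@np.r_[p,1];q=np.array(c["K"])@(q[:3]*[1,-1,-1]);return q[:2]/q[2]
def two(n1,uv1,n2,uv2):
    o1,d1=ray(n1,uv1);o2,d2=ray(n2,uv2);A=np.c_[d1,-d2];s=np.linalg.lstsq(A,o2-o1,rcond=None)[0]
    a,b=o1+d1*s[0],o2+d2*s[1];return (a+b)/2,np.linalg.norm(a-b)
E
python3 - <<'E'
from h import *
a=cv2.imread("pics/scene0.png");b=cv2.imread("pics/side0.png")
for n,i,(x0,x1,y0,y1),h in(("scene",a,(250,370,170,305),600),("side",b,(180,310,165,300),600)):
    pass
A=cv2.resize(a[170:305,250:375],None,fx=4,fy=4,interpolation=cv2.INTER_CUBIC)[:, :400] if 0 else cv2.resize(a[170:305,250:375],(400,432),interpolation=cv2.INTER_CUBIC)
B=cv2.resize(b[165:300,180:305],(400,432),interpolation=cv2.INTER_CUBIC)
cv2.imwrite("pics/crop1.png",np.hstack([A,B]))
for n,i in(("scene",a),("side",b)):
    hsv=cv2.cvtColor(i,cv2.COLOR_BGR2HSV)
    m=cv2.inRange(hsv,(5,170,150),(18,255,255))
    k,_,st,ce=cv2.connectedComponentsWithStats(m)
    for j in range(1,k):
        if st[j,4]>15: print(n,"orange",np.round(ce[j],1),st[j,4],np.round(onz(n,ce[j],.03),3))
    m=cv2.inRange(hsv,(105,120,60),(130,255,255))
    k,_,st,ce=cv2.connectedComponentsWithStats(m)
    for j in range(1,k):
        if st[j,4]>60: print(n,"blue",np.round(ce[j],1),st[j,4],np.round(onz(n,ce[j],.035),3))
E
```

```text
scene orange [357.8  24.4] 69 [-0.105  1.032  0.03 ]
scene orange [422.3  52.9] 61 [0.23  1.083 0.03 ]
scene orange [285.  129.2] 26 [0.21  0.314 0.03 ]
scene orange [351.1 157.9] 87 [0.468 0.394 0.03 ]
scene orange [313.6 162.8] 70 [0.4   0.279 0.03 ]
scene orange [333. 183.] 68 [0.509 0.266 0.03 ]
scene orange [389.2 211.4] 159 [0.708 0.318 0.03 ]
scene blue [337.8  12.9] 66 [-0.228  1.024  0.035]
scene blue [141.5  31.7] 92 [-0.675  0.235  0.035]
scene blue [405.3  30.9] 139 [0.076 1.152 0.035]
scene blue [306.6 242.9] 395 [0.628 0.037 0.035]
scene blue [185.2 277.1] 71 [ 0.491 -0.301  0.035]
scene blue [ 72.1 308.3] 86 [ 0.375 -0.584  0.035]
side orange [344.6  45.8] 65 [ 0.337 -1.17   0.03 ]
side orange [266.  273.8] 45 [0.507 0.275 0.03 ]
side orange [300.7 281. ] 53 [0.399 0.284 0.03 ]
side orange [364.1 299. ] 64 [0.21  0.317 0.03 ]
side orange [272.6 313.4] 69 [0.466 0.401 0.03 ]
side blue [369.2  39.2] 99 [ 0.209 -1.251  0.035]
side blue [240.5 207.7] 324 [0.64  0.028 0.035]
```

View pics/crop1.png

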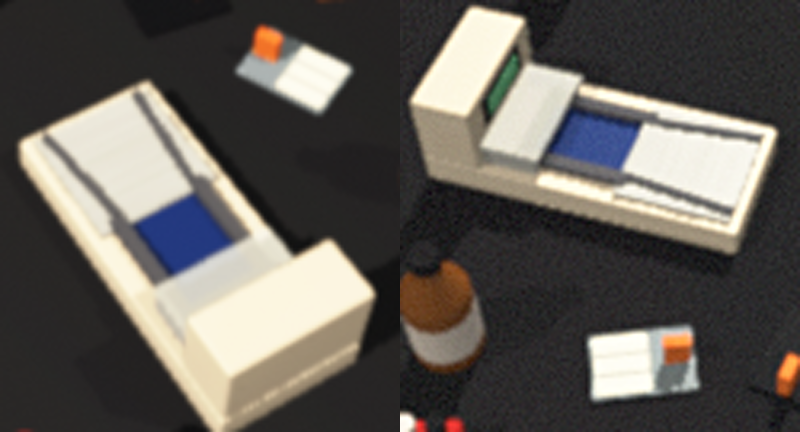

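Run:
```python
from h import *
A=[onz("scene",(250+x/3.2,170+y/3.2),.035) for x,y in((22,145),(150,85))]
B=[onz("side",(180+(x-400)/3.2,165+y/3.2),.035) for x,y in((775,130),(735,240))]
for P in(A,B): print(np.round(P,4).tolist(),np.linalg.norm(P[0]-P[1]),np.degrees(np.arctan2(*(P[1]-P[0])[[1,0]])))
# carrier plate and pocket blue, rectified to world planes
def plane_pts(n,m,z):
    v,u=np.nonzero(m);return np.array([onz(n,(a,b),z,C[n])[:2] for a,b in zip(u,v)],np.float32)
C={n:get_calibration(n) for n in("scene","side")}
for n,(x0,x1,y0,y1) in(("scene",(322,362,172,208)),("side",(232,276,260,295))):
    i=cv2.imread(f"pics/{n}0.png");m=np.zeros(i.shape[:2],np.uint8)
    m[y0:y1,x0:x1]=(i[y0:y1,x0:x1].max(2)>85)
    k,l,st,_=cv2.connectedComponentsWithStats(m);j=1+np.argmax(st[1:,4]);m=(l==j)
    hsv=cv2.cvtColor(i,cv2.COLOR_BGR2HSV);mo=m&(cv2.inRange(hsv,(5,120,90),(20,255,255))>0)
    r=cv2.minAreaRect(plane_pts(n,m&~mo,.006));print(n,r)
    print(" white",cv2.minAreaRect(plane_pts(n,m&~mo&(i.min(2)>165),.006)))
    hb=cv2.inRange(hsv,(105,120,60),(130,255,255));k,l,st,_=cv2.connectedComponentsWithStats(hb)
    j=l[243,307] if n=="scene" else l[208,240];print(" pocket",cv2.minAreaRect(plane_pts(n,l==j,.035)))
print(two("scene",(333,183),"side",(266,273.8)))
c=get_calibration("wrist");print(np.round(c["K"],1).tolist(),np.round(c["cam_to_world"],3).tolist());s=sense();print(R.from_quat(np.roll(s["tcp_rot"],-1)).as_matrix().round(3).tolist())
```

```text
[[0.4527, -0.0122, 0.035], [0.4772, 0.1328, 0.035]] 0.14713683467128869 80.38775587064009
[[0.4466, -0.0101, 0.035], [0.4684, 0.1431, 0.035]] 0.15476487074845516 81.88583985364107
scene ((0.5394768714904785, 0.27765828371047974), (0.10594739019870758, 0.07763354480266571), 15.786953926086426)
 white ((0.540654182434082, 0.2787659168243408), (0.09466476738452911, 0.06805979460477829), 15.717430114746094)
 pocket ((0.6278680562973022, 0.0370754599571228), (0.0668349340558052, 0.06178168207406998), 80.95555114746094)
side ((0.5408896803855896, 0.27875760197639465), (0.10434197634458542, 0.07563730329275131), 15.603397369384766)
 white ((0.5409162044525146, 0.2786928713321686), (0.09810969978570938, 0.06889984756708145), 15.615880012512207)
 pocket ((0.6398701071739197, 0.027184084057807922), (0.064008928835392, 0.08088302612304688), 80.65226745605469)
(array([0.50673711, 0.27012032, 0.02406134]), np.float64(0.002767912662467938))
[[303.1, 0.0, 276.7], [0.0, 303.1, 213.8], [0.0, 0.0, 1.0]] [[0.232, 0.942, 0.242, 0.21], [-0.973, 0.225, 0.056, -0.592], [-0.002, -0.248, 0.969, 0.384], [0.0, 0.0, 0.0, 1.0]]
[[-0.973, -0.0, 0.232], [-0.232, 0.002, -0.973], [-0.0, -1.0, -0.002]]
```

The crop shows the target: grey plate, three white plates, orange tab at scene (333,183). The carrier is at about (0.540, 0.278) with yaw 15.7°. Both views and the tab position agree. The scanner yaw is about -9.2° and its open-end middle is near (0.461, 0.063). Next is a wrist view above both.

```bash
python3 -m jog '-24 0 -24.4 0 0 0 1;-24 0 -24.4 0 0 0 1;-24 0 -24.4 0 0 0 1;-24 0 -24.4 0 0 0 1;-24 0 -24.4 0 0 0 1;-24 0 -24.4 0 0 0 1;-24 0 -24.4 0 0 0 1;-24 0 -24.4 0 0 0 1'; python3 -m jog '-24 0 -24.4 0 0 0 1;-24 0 -24.4 0 0 0 1;-24 0 -24.4 0 0 0 1;-24 0 -24.4 0 0 0 1;-24 0 -24.4 0 0 0 1;-24 0 -24.4 0 0 0 1;-24 0 -24.4 0 0 0 1;-24 0 -24.4 0 0 0 1'
python3 - <<'E'
from h import *
s=sense();M=R.from_quat(np.roll(s["tcp_rot"],-1)).as_matrix()
print(s["eef_pos"],s["joint_positions"].round(2),(M.T@(np.array([.56,.08,.22])-s["eef_pos"])*100).round(1),M.round(3).tolist())
E
```

```text
time: 0.9
eef_pos: [0.3236, -0.3103, 0.2217]
tcp_rot: [0.085, -0.084, 0.703, -0.701]
force: [-0.4, -0.3, 0.1]
finger_gap: 1.001
time: 1.7
eef_pos: [0.5007, -0.0126, 0.2225]
tcp_rot: [0.087, -0.086, 0.704, -0.7]
force: [-0.2, -0.6, 0.2]
finger_gap: 0.995
[ 0.50068797 -0.0126128   0.22247462] [-0.19 -0.08  1.84  0.01  1.38  1.14] [-8.   0.3 -7.5] [[-0.97, 0.001, 0.242], [-0.242, 0.005, -0.97], [-0.002, -1.0, -0.005]]
```

```bash
python3 -m jog '-8 0 -7.5 0 0 0 1;-8 0 -7.5 0 0 0 1;-8 0 -7.5 0 0 0 1;-8 0 -7.5 0 0 0 1;-8 0 -7.5 0 0 0 1;-8 0 -7.5 0 0 0 1'
python3 - <<'E'
from h import *
import pickle
c=get_calibration("wrist");p=snapshot("wrist");pickle.dump(c,open("w1.pkl","wb"))
cv2.imwrite("pics/w1.png",cv2.cvtColor(p,cv2.COLOR_RGB2BGR))
s=sense();print(s["joint_vel"].round(3))
E
```

```text
time: 2.3
eef_pos: [0.5596, 0.0778, 0.2228]
tcp_rot: [0.086, -0.085, 0.703, -0.7]
force: [0.2, -0.6, -0.4]
finger_gap: 1.001
[ 0.003 -0.003 -0.002  0.004 -0.001  0.003]
```

View pics/w1.png

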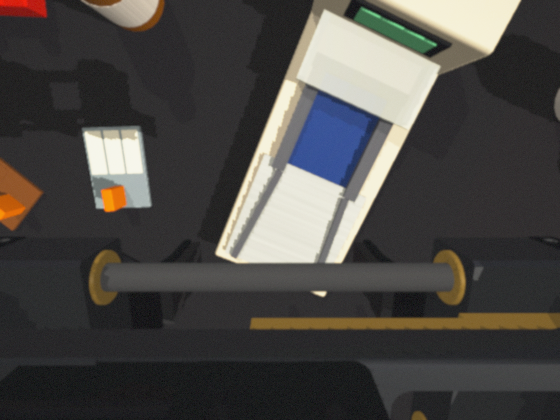

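The wrist view shows the carrier at (117,168) with its tab at (114,198). The scanner's open end runs (217,255)–(325,296), the blue pocket's near edge (289,163)–(345,187), and the hood's front (300,80)–(408,125).

Run:
```python
from h import *
import pickle
c=pickle.load(open("w1.pkl","rb"));i=cv2.imread("pics/w1.png");hsv=cv2.cvtColor(i,cv2.COLOR_BGR2HSV)
def pts(m,z):
    v,u=np.nonzero(m);return np.array([onz("wrist",(a,b),z,c)[:2] for a,b in zip(u,v)],np.float32)
m=np.zeros(i.shape[:2],bool);m[115:222,72:162]=i[115:222,72:162].max(2)>75
o=cv2.inRange(hsv,(5,150,120),(20,255,255))>0
print("carrier",cv2.minAreaRect(pts(m&~o,.006)))
print("white",cv2.minAreaRect(pts(m&~o&(i.min(2)>150),.006)))
print("tab z.03",pts(m&o,.03).mean(0))
b=cv2.inRange(hsv,(105,130,50),(130,255,255));k,l,st,_=cv2.connectedComponentsWithStats(b)
P=pts(l==l[140,330],.035);r=cv2.minAreaRect(P);print("blue",r,cv2.boxPoints(r).round(4).tolist())
for uv,z in(((217,255),.035),((325,296),.035),((290,84),.035),((300,82),.061),((408,126),.061)):print(uv,onz("wrist",uv,z,c).round(4))
```

```text
carrier ((0.536685049533844, 0.2782053053379059), (0.10608093440532684, 0.07372011989355087), 15.67657470703125)
white ((0.5377676486968994, 0.27874746918678284), (0.0948239266872406, 0.06965530663728714), 15.76084041595459)
tab z.03 [0.5078246 0.2677992]
blue ((0.6352037191390991, 0.03357609361410141), (0.07203954458236694, 0.08218449354171753), 81.05358123779297) [[0.5889999866485596, 0.004399999976158142], [0.670199990272522, -0.00839999970048666], [0.6814000010490417, 0.06279999762773514], [0.6001999974250793, 0.0754999965429306]]
(217, 255) [0.4688 0.1327 0.035 ]
(325, 296) [ 0.4473 -0.0124  0.035 ]
(290, 84) [0.6809 0.0945 0.035 ]
(300, 82) [0.6809 0.0852 0.061 ]
(408, 126) [ 0.667  -0.0332  0.061 ]
```

Run:
```python
import cv2
i=cv2.imread("pics/w1.png")[5:305,200:450]
cv2.imwrite("pics/w1c.png",cv2.resize(i,(500,600),interpolation=cv2.INTER_CUBIC))
```

```text
(no output)
```

View pics/w1c.png

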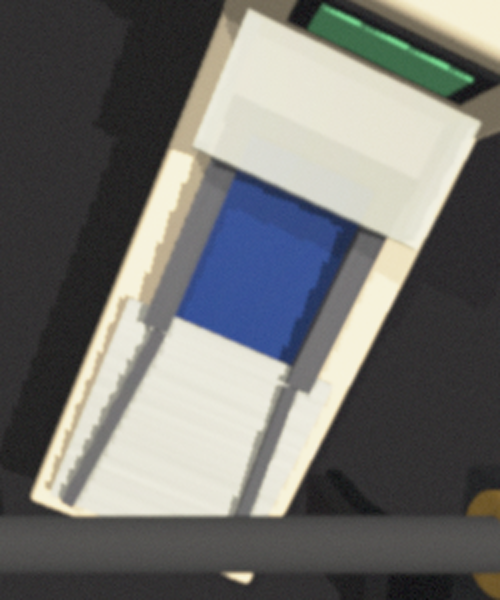

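```bash
cat >> h.py <<'E'
def rel(p,ang):
    "shift (cm) and turn (rad) in tool axes to TCP p with tool z at world azimuth ang(deg), tool y down"
    s=sense();M=R.from_quat(np.roll(s["tcp_rot"],-1)).as_matrix();a=np.radians(ang)
    z=np.array([np.cos(a),np.sin(a),0]);y=np.array([0,0,-1.]);D=np.c_[np.cross(y,z),y,z]
    print("pos",s["eef_pos"].round(4),"F",s["force"].round(1),"gap",round(s["finger_gap"],3),"t",s["time"])
    print("shift cm",(M.T@(np.array(p)-s["eef_pos"])*100).round(2),"turn",R.from_matrix(M.T@D).as_rotvec().round(3))
O=np.array([.606,.037]);Y=np.radians(-9)
def sc(x,y,z): return [O[0]+x*np.cos(Y)-y*np.sin(Y),O[1]+x*np.sin(Y)+y*np.cos(Y),z]
def insc(p):
    d=np.array(p)[:2]-O;return np.round([d[0]*np.cos(Y)+d[1]*np.sin(Y),-d[0]*np.sin(Y)+d[1]*np.cos(Y),p[2]],4)
E
python3 -c "
from h import *
rel([.507,.269,.10],-74.3)"
```

```text
pos [0.5597 0.0779 0.223 ] F [-0.8 -0.3 -0.7] gap 1.0 t 2.35
shift cm [  0.54  12.38 -19.76] turn [ 0.004 -0.031 -0.002]
```

```bash
python3 -m jog '0.5 5 -19.8 0 -0.03 0 1;0.5 5 -19.8 0 -0.03 0 1;0.5 5 -19.8 0 -0.03 0 1;0.5 9 -19.8 0 -0.03 0 1;0.5 12.4 -19.8 0 -0.03 0 1;0.5 12.4 -19.8 0 -0.03 0 1;0.5 12.4 -19.8 0 -0.03 0 1'
python3 - <<'E'
from h import *
rel([.507,.269,.014],-74.3)
c=get_calibration("wrist");p=snapshot("wrist");cv2.imwrite("pics/w2.png",cv2.cvtColor(p,cv2.COLOR_RGB2BGR))
hsv=cv2.cvtColor(p,cv2.COLOR_RGB2HSV);m=cv2.inRange(hsv,(5,150,100),(20,255,255))
k,l,st,ce=cv2.connectedComponentsWithStats(m)
for j in range(1,k):
    if st[j,4]>100: print(st[j],ce[j],onz("wrist",ce[j],.034,c).round(4))
E
```

```text
time: 3.05
eef_pos: [0.5064, 0.2682, 0.0991]
tcp_rot: [0.095, -0.097, 0.702, -0.699]
force: [-0.3, -0.2, -0.2]
finger_gap: 1.002
pos [0.5064 0.2682 0.0991] F [-0.3 -0.2 -0.2] gap 1.002 t 3.05
shift cm [-0.09  8.51 -0.03] turn [ 0.004 -0.001  0.001]
[  16  124  143  123 8640] [ 84.97604167 188.39733796] [0.4946 0.4169 0.034 ]
[266 202  18  41 209] [273.24880383 217.24401914] [0.5114 0.2731 0.034 ]
[ 90 250  30  54 593] [100.51939292 276.88532884] [0.4242 0.396  0.034 ]
[435 250  30  54 681] [452.83994126 277.12334802] [0.5023 0.1184 0.034 ]
[213 308  33  22 516] [228.17635659 320.90891473] [0.4128 0.2857 0.034 ]
[ 251  313  309   16 3520] [418.50710227 321.9875    ] [0.4559 0.1295 0.034 ]
```

View pics/w2.png

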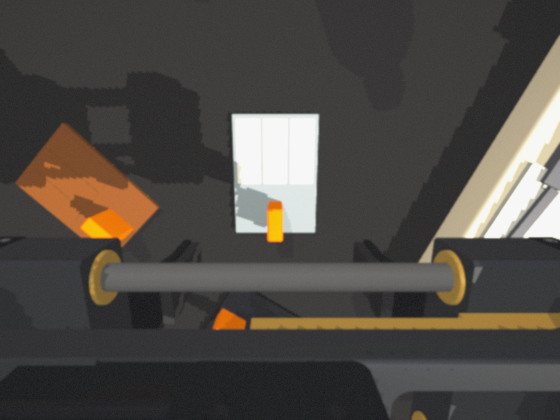

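The carrier is square to the jaws, with its tab at (275,222) centred between the fingers. The look-alikes at (85,190) and (228,321) are clear of the descent.

```bash
python3 -m jog '0 4 0 0 0 0 1;0 7 0 0 0 0 1;0 8.5 0 0 0 0 1;0 8.5 0 0 0 0 1;0 8.5 0 0 0 0 0.2;0 8.5 0 0 0 0 -1;0 8.5 0 0 0 0 -1;0 8.5 0 0 0 0 -1'; python3 -m jog '0 0 0 0 0 0 -1;0 0 0 0 0 0 -1;0 0 0 0 0 0 -1;0 0 0 0 0 0 -1'
```

```text
time: 3.9
eef_pos: [0.5092, 0.2692, 0.0174]
tcp_rot: [0.097, -0.094, 0.702, -0.699]
force: [-0.6, 0.2, -0.4]
finger_gap: 0.72
time: 4.3
eef_pos: [0.5092, 0.2692, 0.0173]
tcp_rot: [0.097, -0.094, 0.702, -0.699]
force: [0.1, 0.7, 0.9]
finger_gap: 0.357
```

```bash
python3 -m jog '0.2 0.6 0 0 0 0 -0.3;0.2 0.6 0 0 0 0 -0.3;0.2 0.6 0 0 0 0 -0.3;0.2 0.6 0 0 0 0 -1;0.2 0.6 0 0 0 0 -1;0.2 0.6 0 0 0 0 -1;0.2 0.6 0 0 0 0 -1;0.2 0.6 0 0 0 0 -1'; python3 -m jog '0 0 0 0 0 0 -1;0 0 0 0 0 0 -1;0 0 0 0 0 0 -1;0 0 0 0 0 0 -1'
```

```text
time: 5.1
eef_pos: [0.5074, 0.2688, 0.0115]
tcp_rot: [0.097, -0.094, 0.702, -0.699]
force: [0.1, -0.2, 0.3]
finger_gap: 0.136
time: 5.5
eef_pos: [0.5074, 0.2688, 0.0115]
tcp_rot: [0.097, -0.094, 0.702, -0.699]
force: [0.6, 0.5, -0.1]
finger_gap: 0.139
```

```bash
python3 -m jog '0 -4 0 0 0 0 -1;0 -9 0 0 0 0 -1;0 -9 0 0 0 0 -1;0 -9 0 0 0 0 -1;0 -9 0 0 0 0 -1'
python3 -c "
from h import *
rel(sc(-.114,0,.0115+.065),-99)"
```

```text
time: 6.0
eef_pos: [0.5058, 0.2678, 0.0999]
tcp_rot: [0.096, -0.095, 0.702, -0.699]
force: [-0.2, 0.9, -1.4]
finger_gap: 0.135
pos [0.5058 0.2678 0.0999] F [-0.2  0.9 -1.4] gap 0.135 t 6.0
shift cm [ 6.92  2.25 20.19] turn [ 0.004  0.429 -0.001]
```

```bash
python3 -m jog '6.9 0 20.2 0 0.43 0 -1;6.9 0 20.2 0 0.43 0 -1;6.9 0 20.2 0 0.43 0 -1;6.9 0 20.2 0 0.43 0 -1;6.9 0 20.2 0 0.43 0 -1;6.9 0.5 20.2 0 0.43 0 -1;6.9 1.5 20.2 0 0.43 0 -1;6.9 1.5 20.2 0 0.43 0 -1'
python3 - <<'E'
from h import *
import pickle
rel(sc(-.114,0,.0115+.045),-99);print(insc(sense()["eef_pos"]))
c=get_calibration("wrist");pickle.dump(c,open("w3.pkl","wb"))
p=snapshot("wrist");cv2.imwrite("pics/w3.png",cv2.cvtColor(p,cv2.COLOR_RGB2BGR))
for q in((.07,-.063,.056),(.07,.063,.056),(-.012,-.037,.035),(-.012,.037,.035),(.135,-.075,.12),(.135,.075,.12)): print(q,proj("wrist",sc(*q),c).round(0))
E
```

```text
time: 6.8
eef_pos: [0.4917, 0.0561, 0.0813]
tcp_rot: [-0.057, 0.054, 0.707, -0.703]
force: [-1.0, -0.0, -1.9]
finger_gap: 0.132
pos [0.4917 0.0561 0.0813] F [-1.  -0.  -1.9] gap 0.132 t 6.8
shift cm [-0.2   2.48  0.11] turn [0.004 0.    0.004]
[-0.1159  0.001   0.0813]
(0.07, -0.063, 0.056) [ 406. -110.]
(0.07, 0.063, 0.056) [ 154. -109.]
(-0.012, -0.037, 0.035) [337.  76.]
(-0.012, 0.037, 0.035) [221.  76.]
(0.135, -0.075, 0.12) [ 594. -652.]
(0.135, 0.075, 0.12) [ -28. -646.]
```

View pics/w3.png

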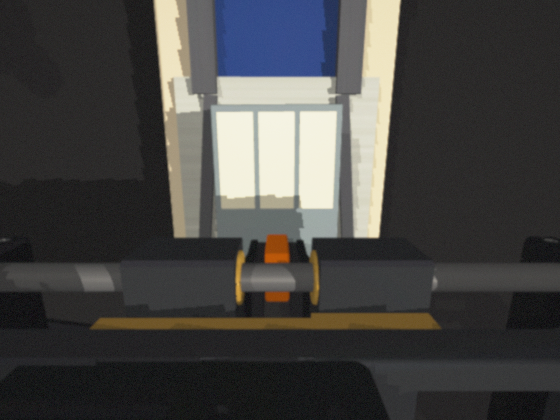

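The carrier is square and centred between the rails. Its edges are at cols 211–342 and the blue pocket edge is at row 77, cols 218–337. My model predicts row 76, cols 221–337, for a deck shift of about -15 mm. I'm lowering gently.

```bash
python3 -m jog '-0.2 1 0.1 0 0 0 -1;-0.2 1.8 0.1 0 0 0 -1;-0.2 2.4 0.1 0 0 0 -1;-0.2 2.4 0.1 0 0 0 -1;-0.2 2.4 0.1 0 0 0 -1'
python3 -c "
from h import *
rel(sc(-.114,0,.0115+.040),-99);print(insc(sense()['eef_pos']))"
```

```text
time: 7.35
eef_pos: [0.4938, 0.0551, 0.0579]
tcp_rot: [-0.056, 0.054, 0.707, -0.703]
force: [-1.1, -0.3, -1.9]
finger_gap: 0.132
pos [0.4938 0.0551 0.0579] F [-1.1 -0.3 -1.9] gap 0.132 t 7.35
shift cm [0.03 0.64 0.04] turn [0.004 0.001 0.004]
[-0.1136  0.0003  0.0579]
```

```bash
python3 -m jog '0 0.15 0 0 0 0 -1;0 0.3 0 0 0 0 -1;0 0.45 0 0 0 0 -1;0 0.45 0 0 0 0 -1'; python3 -m jog '0 0.1 0 0 0 0 -1;0 0.1 0 0 0 0 -1;0 0.1 0 0 0 0 -1'; python3 -m jog '0 0.1 0 0 0 0 -1;0 0.1 0 0 0 0 -1;0 0.1 0 0 0 0 -1'
```

```text
time: 7.75
eef_pos: [0.4937, 0.0551, 0.0533]
tcp_rot: [-0.056, 0.054, 0.707, -0.703]
force: [-0.1, -0.1, -1.3]
finger_gap: 0.134
time: 8.05
eef_pos: [0.4937, 0.0551, 0.0523]
tcp_rot: [-0.056, 0.054, 0.707, -0.703]
force: [0.6, 0.2, -1.3]
finger_gap: 0.136
time: 8.35
eef_pos: [0.4939, 0.0552, 0.0516]
tcp_rot: [-0.056, 0.054, 0.707, -0.703]
force: [-0.6, 1.0, 1.9]
finger_gap: 0.134
```

Contact felt: force rose by about 3 N at TCP z 51.6 mm, as expected for the 40 mm apron. Release, rise, move behind the tab and close.

```bash
python3 -m jog '0 -0.1 0 0 0 0 -0.5;0 -0.1 0 0 0 0 -0.1;0 -0.1 0 0 0 0 -0.1;0 -0.1 0 0 0 0 -0.1;0 -0.1 0 0 0 0 -0.1;0 -0.1 0 0 0 0 -0.1'; python3 -m jog '0 -3.5 0 0 0 0 -0.1;0 -4 0 0 0 0 -0.1;0 -4 0 0 0 0 -1;3 -4 0 0 0 0 -1;3.2 -4 0 0 0 0 -1;3.2 -4 0 0 0 0 -1;3.2 -4 0 0 0 0 -1;3.2 -4 0 0 0 0 -1'
python3 -m jog '0 0 0 0 0 0 -1;0 0 0 0 0 0 -1;0 0 0 0 0 0 -1;0 0 0 0 0 0 -1;0 0 0 0 0 0 -1'
python3 - <<'E'
from h import *
rel(sc(-.146,0,.0495),-99);print(insc(sense()['eef_pos']))
p=snapshot("wrist");q=snapshot("side")
cv2.imwrite("pics/w4.png",cv2.cvtColor(np.hstack([cv2.resize(p[:260],(560,260)),cv2.resize(q[165:255,180:310],(376,260),interpolation=cv2.INTER_CUBIC)])[:, -800:],cv2.COLOR_RGB2BGR))
E
```

```text
time: 8.95
eef_pos: [0.4939, 0.0552, 0.0525]
tcp_rot: [-0.056, 0.054, 0.707, -0.703]
force: [0.6, -0.6, -0.1]
finger_gap: 0.445
time: 9.75
eef_pos: [0.4631, 0.0598, 0.0927]
tcp_rot: [-0.056, 0.054, 0.707, -0.703]
force: [-0.1, -0.9, -0.7]
finger_gap: 0.032
time: 10.25
eef_pos: [0.4631, 0.0598, 0.0926]
tcp_rot: [-0.056, 0.054, 0.707, -0.703]
force: [0.4, 0.2, -0.1]
finger_gap: 0.005
pos [0.4631 0.0598 0.0926] F [ 0.4  0.2 -0.1] gap 0.005 t 10.25
shift cm [0.11 4.31 0.03] turn [0.005 0.001 0.003]
[-1.447e-01  1.000e-04  9.260e-02]
```

View pics/w4.png

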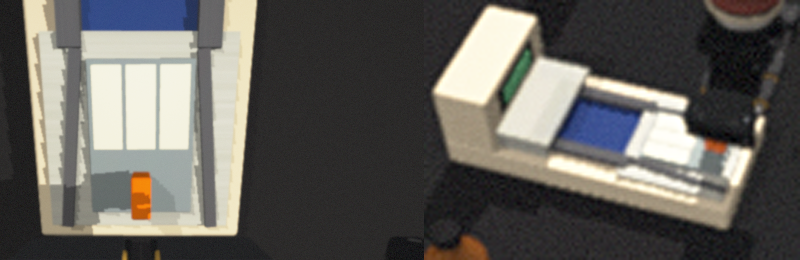

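The carrier lies flat and straight on the apron between the rails, tab (141,195) towards the open end. The closed fingers are just behind it.

```bash
python3 -m jog '0.4 0.5 0 0 0 0 -1;0.4 3 0 0 0 0 -1;0.4 4.2 0 0 0 0 -1;0.4 4.2 0 0 0 0 -1'
python3 -m jog '-0.3 0 0 0 0 0 -1;-0.6 0 0 0 0 0 -1;-0.9 0 0 0 0 0 -1;-1.2 0 0 0 0 0 -1;-1.5 0 0 0 0 0 -1'
python3 -m jog '-0.5 0 0 0 0 0 -1;-1 0 0 0 0 0 -1;-1.5 0 0 0 0 0 -1;-2 0 0 0 0 0 -1'
python3 -c "
from h import *
rel(sc(-.09,0,.0495),-99);print(insc(sense()['eef_pos']))"
```

```text
time: 10.75
eef_pos: [0.4566, 0.0607, 0.0484]
tcp_rot: [-0.058, 0.053, 0.707, -0.703]
force: [-0.4, -0.3, -0.4]
finger_gap: 0.003
time: 11.25
eef_pos: [0.4719, 0.0584, 0.0487]
tcp_rot: [-0.058, 0.053, 0.707, -0.703]
force: [0.0, 1.1, 1.1]
finger_gap: 0.004
time: 11.65
eef_pos: [0.4921, 0.0552, 0.0486]
tcp_rot: [-0.058, 0.053, 0.707, -0.703]
force: [-1.1, -0.2, 2.3]
finger_gap: 0.004
pos [0.4921 0.0552 0.0486] F [-1.1 -0.2  2.3] gap 0.004 t 11.65
shift cm [-2.54 -0.11  0.02] turn [0.004 0.001 0.008]
[-0.1154  0.0002  0.0486]
```

```bash
python3 -m jog '-0.5 0 0 0 0 0 -1;-1 0 0 0 0 0 -1;-1.5 0 0 0 0 0 -1;-2 0 0 0 0 0 -1'
python3 -m jog '-0.5 0 0 0 0 0 -1;-1 0 0 0 0 0 -1;-1.5 0 0 0 0 0 -1;-2 0 0 0 0 0 -1'
python3 - <<'E'
from h import *
import pickle
rel(sc(-.05,0,.0495),-99);print(insc(sense()['eef_pos']))
c=get_calibration("wrist");pickle.dump(c,open("w5.pkl","wb"));p=snapshot("wrist")
cv2.imwrite("pics/w5.png",cv2.cvtColor(p[:300,100:460],cv2.COLOR_RGB2BGR))
E
```

```text
time: 12.05
eef_pos: [0.5122, 0.052, 0.0484]
tcp_rot: [-0.058, 0.053, 0.707, -0.703]
force: [-1.5, -0.4, 1.1]
finger_gap: 0.006
time: 12.45
eef_pos: [0.5324, 0.0488, 0.0482]
tcp_rot: [-0.058, 0.053, 0.707, -0.703]
force: [-1.1, 1.2, 1.2]
finger_gap: 0.008
pos [0.5324 0.0488 0.0482] F [-1.1  1.2  1.2] gap 0.008 t 12.45
shift cm [-2.46 -0.15  0.02] turn [0.004 0.001 0.008]
[-0.0746  0.0002  0.0482]
```

View pics/w5.png

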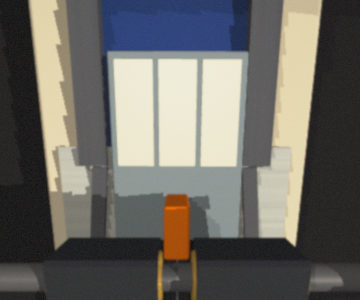

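The carrier is straight between the side walls (cols 108–247, row 53 front), over the pocket. Continue, then go in fine steps.

```bash
python3 -m jog '-0.4 0 0 0 0 0 -1;-0.8 0 0 0 0 0 -1;-1.2 0 0 0 0 0 -1;-1.6 0 0 0 0 0 -1;-2 0 0 0 0 0 -1'
python3 -m jog '-0.3 0 0 0 0 0 -1;-0.6 0 0 0 0 0 -1;-0.9 0 0 0 0 0 -1;-1.2 0 0 0 0 0 -1;-1.2 0 0 0 0 0 -1'
for i in 1; do python3 -m jog '-0.2 0 0 0 0 0 -1;-0.4 0 0 0 0 0 -1'; python3 -m jog '-0.15 0 0 0 0 0 -1;-0.3 0 0 0 0 0 -1';  done
python3 - <<'E'
from h import *
import pickle
rel(sc(-.03,0,.0495),-99);print(insc(sense()['eef_pos']))
p=snapshot("wrist");cv2.imwrite("pics/w6.png",cv2.cvtColor(p[:300,100:460],cv2.COLOR_RGB2BGR))
E
```

```text
time: 13.0
eef_pos: [0.5533, 0.0455, 0.0483]
tcp_rot: [-0.058, 0.053, 0.707, -0.703]
force: [-1.9, -0.1, 1.6]
finger_gap: 0.004
time: 13.5
eef_pos: [0.5657, 0.0435, 0.0483]
tcp_rot: [-0.057, 0.053, 0.707, -0.703]
force: [0.6, 0.5, 0.1]
finger_gap: 0.005
time: 13.7
eef_pos: [0.5697, 0.0429, 0.0482]
tcp_rot: [-0.057, 0.053, 0.707, -0.703]
force: [-0.1, 0.5, -0.7]
finger_gap: 0.008
time: 13.9
eef_pos: [0.5727, 0.0424, 0.0481]
tcp_rot: [-0.057, 0.053, 0.707, -0.703]
force: [-0.2, 0.7, 0.2]
finger_gap: -0.001
pos [0.5727 0.0424 0.0481] F [-0.2  0.7  0.2] gap -0.001 t 13.9
shift cm [-0.37 -0.14  0.01] turn [0.004 0.001 0.006]
[-0.0337  0.0001  0.0481]
```

```bash
python3 -m jog '-0.2 0 0 0 0 0 -1;-0.4 0 0 0 0 0 -1;-0.4 0 0 0 0 0 -1'; python3 -m jog '-0.2 0 0 0 0 0 -1;-0.3 0 0 0 0 0 -1;-0.3 0 0 0 0 0 -1'; python3 -m jog '-0.15 0 0 0 0 0 -1;-0.3 0 0 0 0 0 -1;-0.3 0 0 0 0 0 -1'
python3 - <<'E'
from h import *
print(insc(sense()['eef_pos']))
p=snapshot("wrist");q=snapshot("side")
cv2.imwrite("pics/w7.png",cv2.cvtColor(np.hstack([p[:300,100:460],cv2.resize(q[165:255,180:310],(433,300),interpolation=cv2.INTER_CUBIC)]),cv2.COLOR_RGB2BGR))
E
```

```text
time: 14.25
eef_pos: [0.5773, 0.0417, 0.0483]
tcp_rot: [-0.057, 0.053, 0.707, -0.703]
force: [0.3, -1.0, 0.4]
finger_gap: 0.002
time: 14.55
eef_pos: [0.5805, 0.0411, 0.0483]
tcp_rot: [-0.057, 0.054, 0.707, -0.703]
force: [0.3, 0.7, 0.2]
finger_gap: 0.009
time: 14.85
eef_pos: [0.5837, 0.0406, 0.0483]
tcp_rot: [-0.057, 0.054, 0.707, -0.703]
force: [-0.1, 0.4, 0.2]
finger_gap: 0.002
[-0.0225  0.0001  0.0483]
```

View pics/w7.png

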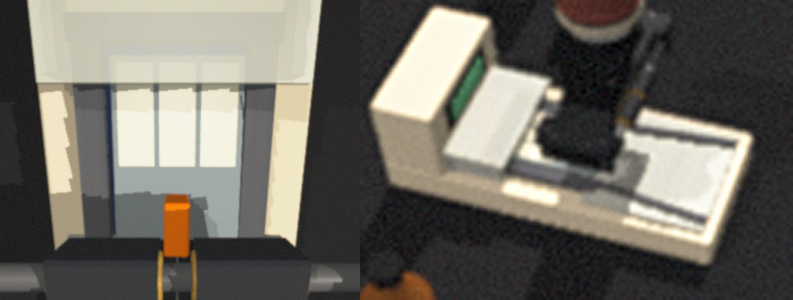

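Still on the apron: the front is under the hood and straight, with the tab at (176,225). Continue in small steps.

```bash
python3 -m jog '-0.1 0 0 0 0 0 -1;-0.2 0 0 0 0 0 -1;-0.2 0 0 0 0 0 -1'; python3 -m jog '-0.1 0 0 0 0 0 -1;-0.2 0 0 0 0 0 -1;-0.2 0 0 0 0 0 -1'; python3 -m jog '-0.1 0 0 0 0 0 -1;-0.1 0 0 0 0 0 -1;-0.1 0 0 0 0 0 -1'
python3 - <<'E'
from h import *
print(insc(sense()['eef_pos']))
for f in("w5","w6","w7"):pass
p=snapshot("wrist");cv2.imwrite("pics/w8.png",cv2.cvtColor(p[:300,100:460],cv2.COLOR_RGB2BGR))
for f in("pics/w5.png","pics/w6.png","pics/w7.png","pics/w8.png"):
    i=cv2.imread(f)[:300,:360];m=cv2.inRange(cv2.cvtColor(i,cv2.COLOR_BGR2HSV),(3,150,90),(20,255,255));m[:150]=0;m[:,:155]=0;m[:,200:]=0;m[256:]=0
    k,l,st,ce=cv2.connectedComponentsWithStats(m);j=1+np.argmax(st[1:,4])
    w=cv2.inRange(i,(150,150,150),(255,255,255));col=np.nonzero(w[90:230,176])[0];print(f,st[j],ce[j].round(1),90+col.max() if len(col) else 0)
E
```

```text
time: 15.25
eef_pos: [0.5858, 0.0403, 0.0483]
tcp_rot: [-0.057, 0.054, 0.707, -0.703]
force: [-0.4, -0.6, -0.1]
finger_gap: 0.003
time: 15.55
eef_pos: [0.5879, 0.04, 0.0483]
tcp_rot: [-0.057, 0.054, 0.707, -0.703]
force: [-1.0, 1.1, 0.6]
finger_gap: 0.005
time: 15.85
eef_pos: [0.5891, 0.0398, 0.0484]
tcp_rot: [-0.057, 0.054, 0.707, -0.703]
force: [-0.5, -0.4, -1.0]
finger_gap: 0.007
[-0.0171  0.0001  0.0484]
pics/w5.png [ 159  195   31   61 1562] [176.2 226. ] 167
pics/w6.png [ 159  195   31   61 1565] [176.  226.1] 192
pics/w7.png [ 159  195   31   61 1558] [176. 226.] 192
pics/w8.png [ 164  193   26   63 1513] [176.3 224.5] 191
```

```bash
python3 -m jog '-0.1 0 0 0 0 0 -1;-0.1 0 0 0 0 0 -1;-0.1 0 0 0 0 0 -1'; python3 -m jog '-0.1 0 0 0 0 0 -1;-0.1 0 0 0 0 0 -1;-0.1 0 0 0 0 0 -1'
python3 - <<'E'
from h import *
print(insc(sense()['eef_pos']),sense()["force"])
p=snapshot("wrist");cv2.imwrite("pics/w9.png",cv2.cvtColor(p[:300,100:460],cv2.COLOR_RGB2BGR))
for f in("pics/w7.png","pics/w8.png","pics/w9.png"):
    i=cv2.imread(f)[:300,:360];m=cv2.inRange(cv2.cvtColor(i,cv2.COLOR_BGR2HSV),(3,150,90),(20,255,255));m[:150]=0;m[:,:155]=0;m[:,200:]=0;m[250:]=0
    k,l,st,ce=cv2.connectedComponentsWithStats(m);j=1+np.argmax(st[1:,4]);print(f,st[j],ce[j].round(1))
cv2.imwrite("pics/cmp.png",cv2.resize(np.hstack([cv2.imread(f"pics/w{k}.png")[60:260,90:260] for k in(7,9)]),(680,400)))
E
```

```text
time: 16.2
eef_pos: [0.5894, 0.0397, 0.0483]
tcp_rot: [-0.057, 0.053, 0.707, -0.703]
force: [-4.8, -0.3, 3.9]
finger_gap: 0.005
time: 16.5
eef_pos: [0.5894, 0.0397, 0.0483]
tcp_rot: [-0.058, 0.053, 0.707, -0.703]
force: [-5.4, 0.8, 4.6]
finger_gap: 0.006
[-0.0168  0.0001  0.0483] [-5.35671095  0.79456998  4.56065169]
pics/w7.png [ 163  195   27   55 1381] [176.2 222.6]
pics/w8.png [ 164  193   26   57 1370] [176.4 221.6]
pics/w9.png [ 164  193   26   57 1363] [176.3 221.8]
```

View pics/cmp.png

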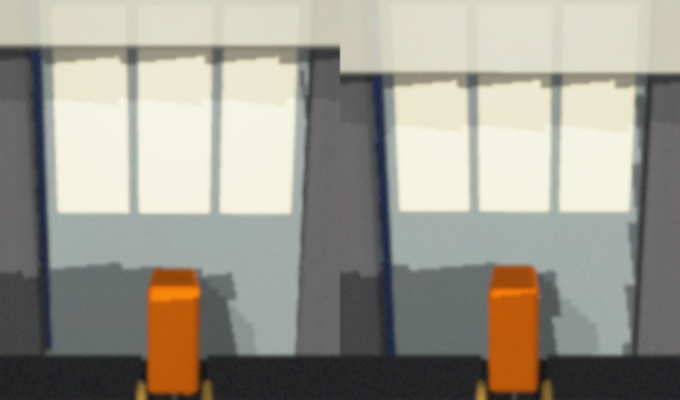

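Pushing now meets 5 N, so I'm stopping here. I'll back off, rise and look from above.

```bash
python3 -m jog '0.3 0 0 0 0 0 -1;1 0 0 0 0 0 -1;1.5 0 0 0 0 0 -1;1.5 -4 0 0 0 0 -1;3 -8 0 0 0 0 -1;6.5 -8 0 0 0 0 -1;6.5 -8 0 0 0 0 -1;6.5 -8 0 0 0 0 -1'
python3 - <<'E'
from h import *
import pickle
print(insc(sense()['eef_pos']))
c=get_calibration("wrist");pickle.dump(c,open("w10.pkl","wb"));p=snapshot("wrist");q=snapshot("side")
cv2.imwrite("pics/w10.png",cv2.cvtColor(p,cv2.COLOR_RGB2BGR))
a=cv2.resize(p[50:250,195:360],(495,600),interpolation=cv2.INTER_CUBIC)
b=cv2.resize(q[180:240,205:280],(300,240),interpolation=cv2.INTER_CUBIC);b=np.vstack([b,np.zeros((360,300,3),np.uint8)])
cv2.imwrite("pics/w10c.png",cv2.cvtColor(np.hstack([a,b]),cv2.COLOR_RGB2BGR))
E
```

```text
time: 17.35
eef_pos: [0.5254, 0.0496, 0.1289]
tcp_rot: [-0.058, 0.053, 0.707, -0.703]
force: [0.7, -0.0, 0.9]
finger_gap: 0.002
[-0.0816 -0.0002  0.1289]
```

View pics/w10c.png

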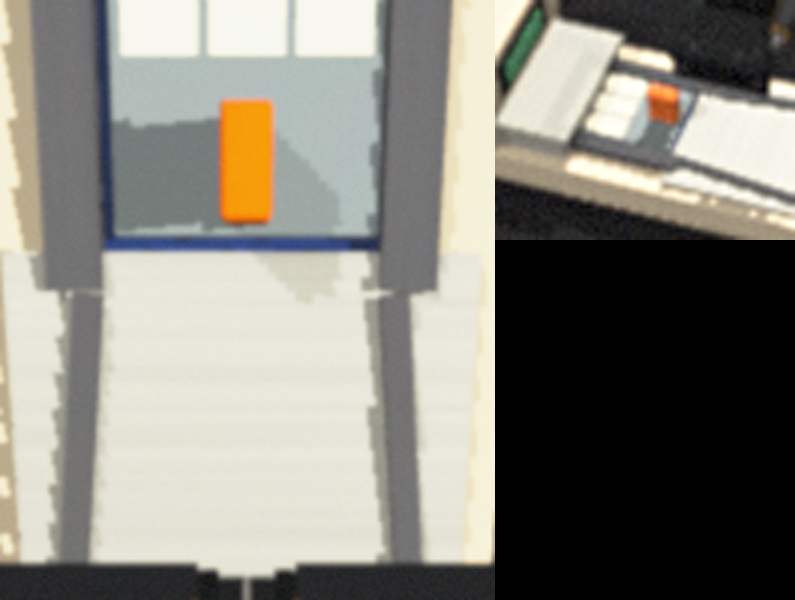

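From above, the rear edge is inside the pocket, with a 4 px blue gap between it and the apron step and even margins at both sides. The side view agrees. I'll check the seat height by gently touching the tab top, expecting TCP z ≈ 73 mm if home and 78 mm if not.

```bash
python3 -c "
from h import *
import pickle
c=pickle.load(open('w10.pkl','rb'))
for u,v in((247,100),(247,222),(112,236),(378,236)):
    print(insc(onz('wrist',(195+u/3,50+v/3),.073 if u==247 else .041,c)))
rel(sc(.006,0,.085),-99)"
```

```text
[0.0193 0.     0.073 ]
[-0.0067 -0.      0.073 ]
[-0.0094  0.0358  0.041 ]
[-0.0093 -0.0346  0.041 ]
pos [0.5263 0.0493 0.1287] F [ 0.2 -0.6 -0.2] gap 0.004 t 17.45
shift cm [-8.7   4.31 -0.01] turn [0.004 0.    0.007]
```

```bash
python3 -m jog '-4.5 0 0 0 0 0 -1;-8.7 0 0 0 0 0 -1;-8.7 2 0 0 0 0 -1;-8.7 4 0 0 0 0 -1;-8.7 4.3 0 0 0 0 -1;-8.7 4.3 0 0 0 0 -1'
python3 -m jog '0 0.3 0 0 0 0 -1;0 0.6 0 0 0 0 -1;0 0.8 0 0 0 0 -1;0 0.8 0 0 0 0 -1'
```

```text
time: 18.05
eef_pos: [0.6114, 0.0359, 0.0837]
tcp_rot: [-0.059, 0.052, 0.707, -0.703]
force: [0.8, 0.7, -0.5]
finger_gap: 0.006
time: 18.45
eef_pos: [0.6113, 0.036, 0.0759]
tcp_rot: [-0.059, 0.052, 0.707, -0.703]
force: [-0.3, -1.0, 0.6]
finger_gap: 0.007
```

Already below 78 mm with no contact, so it has dropped. Two more millimetre steps to touch.

```bash
python3 -m jog '0 0.1 0 0 0 0 -1;0 0.2 0 0 0 0 -1;0 0.2 0 0 0 0 -1'; python3 -m jog '0 0.1 0 0 0 0 -1;0 0.1 0 0 0 0 -1'; python3 -m jog '0 0.1 0 0 0 0 -1;0 0.1 0 0 0 0 -1'
```

```text
time: 18.75
eef_pos: [0.6113, 0.036, 0.0739]
tcp_rot: [-0.059, 0.052, 0.707, -0.703]
force: [0.6, 0.2, 1.4]
finger_gap: 0.003
time: 18.95
eef_pos: [0.6115, 0.036, 0.0735]
tcp_rot: [-0.058, 0.052, 0.706, -0.703]
force: [-2.1, 0.1, 4.6]
finger_gap: 0.003
time: 19.15
eef_pos: [0.6115, 0.036, 0.0734]
tcp_rot: [-0.058, 0.052, 0.706, -0.703]
force: [-4.1, -0.4, 8.3]
finger_gap: 0.006
```

```bash
python3 -m jog '0 -1 0 0 0 0 -1;0 -5 0 0 0 0 -1;0 -8 0 0 0 0 -1;3 -10 0 0 0 0 -1;8 -10 0 0 0 0 -1;8 -10 0 0 0 0 -1;8 -10 0 0 0 0 -1'
python3 - <<'E'
from h import *
p=snapshot("wrist");q=snapshot("scene");s=sense();print(s["eef_pos"],s["force"],s["joint_vel"].round(3))
cv2.imwrite("pics/fin.png",cv2.cvtColor(np.hstack([p[:400,100:460],q[100:400,120:440].repeat(1,0)[:300] if 0 else cv2.resize(q[100:400,120:440],(427,400))]),cv2.COLOR_RGB2BGR))
E
```

```text
time: 19.85
eef_pos: [0.5325, 0.0482, 0.1745]
tcp_rot: [-0.058, 0.052, 0.706, -0.703]
force: [0.0, 0.1, 0.4]
finger_gap: 0.006
[0.53462374 0.04779932 0.17512069] [-0.07268564  0.40478234  1.36789109] [-0.003  0.021 -0.022 -0.     0.001  0.001]
```

Run:
```python
from h import *
c=get_calibration("wrist");p=snapshot("wrist");hsv=cv2.cvtColor(p,cv2.COLOR_RGB2HSV)
m=cv2.inRange(hsv,(5,170,130),(20,255,255));k,l,st,ce=cv2.connectedComponentsWithStats(m)
for j in range(1,k):
    if st[j,4]>100:
        x,y,w,h,a=st[j];print(ce[j].round(0),insc(onz("wrist",(x+w/2,y),.073,c)),insc(onz("wrist",(x+w/2,y+h),.073,c)))
job_done()
```

```text
[276. 121.] [0.0191 0.     0.073 ] [-0.0065 -0.      0.073 ]
the job is handed in; nothing more can be done
```

I laid the orange-tab carrier flat on the apron between the rails, tab towards the open end. With closed fingers behind the tab, I pushed it under the hood until it dropped into the pocket, then backed off. The job was handed in at about 20 s, with nothing touching the carrier.

- **Seating:** touching the tab top gave contact at 73.5 mm, against 73 mm expected if home and 78 mm if still on the apron. The rear edge is inside the pocket with a small gap to the step. The plate sits straight, at about scanner x 41 mm, so the deck shift is about -15 mm.
- **Forces:** the highest I read at the end of a move was about 5 N pushing into the far wall (7 N counting the upward part). The touch on the tab top read about 8 N down (9 N in all). Force was only read at the end of each move, so brief peaks in between were not seen.
- **Last check:** after I moved away, the tab was where I had measured it before the touch (scanner x -6.5 to 19.1 mm, y 0).
- **Not checked:** the picture limit was reached, so I could not look at the final picture. I did not re-measure the other items on the bench; no unexpected contact showed in the readings.

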